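Open the collector's case

ROBOT

A 6-joint arm with a two-finger parallel gripper is mounted at the origin on the work surface. World frame = base frame: x ahead of the robot, y to its left, z up, the work surface at z = 0. Lengths are in m, angles in degrees, forces in N, time in s.
With the tool pointing down it reaches from about 0.25 to 0.725 m from the base axis. Payload 9.7 kg.
Tool frame: the origin (TCP) lies between the finger pads; the fingertips stand 11 mm ahead of it and the grasp point (between the pads) lies 8 mm behind it; z points along the fingers, y is the direction in which the jaws open and shut (so a half turn about z gives the same grasp; the last joint's range is limited). The gripper opens to 85 mm and grips with 20 to 120 N. Pads are 22 mm wide; open, the fingers measure 114 mm over their backs; the gripper's body (76 mm by 85 mm) begins 54 mm behind the grasp point. The pads swing forward as they close: fully open they stand 13 mm farther back than shut.
Start: joints at [68.01, 4.979, 10.078, 95.1, 0, 90], TCP at [0.206, 0.51, 0.242] pointing down, gripper open.
Joint ranges: [-179.16, 179.16], [-48.56, 103.87], [-65.8, 70.77], [-126.05, 130.52], [-82.76, 87.17], [-180, 180]. Speed limits (degrees/s): [127.2, 127.2, 147.25, 180, 180, 180].

INTERFACE

Orientations are given as [roll, pitch, yaw] about the fixed x, y, z axes, in that order (R = Rz(yaw) Ry(pitch) Rx(roll)).
In Python, from workcell import bot gives the robot as it stands.
- The arm moves only by the tool play_rows, never from a script. Its argument "targets" is a list of rows, each an object of numbers: "fingers": the gripper command: -1 is shut, 1 is fully open, values between are in proportion; "x", "y", "z": the shift along the tool's x, y, z in m; "wx", "wy", "wz": the turn, a rotation vector about the tool's x, y, z in degrees. In form: [{"fingers": .., "x": .., "y": .., "z": .., "wx": .., "wy": .., "wz": ..}, ...]. A call has 1 to 20 rows; each row is the pose to reach, as a shift and turn from the pose commanded when the call began, along the tool's axes at that moment; what a row does not reach only later rows make up. A row lasts 1/12 s, in which the tool goes at most 41.7 mm and 7.16 degrees, less where a joint would pass 70% of its speed; a pose out of reach is approached as far as the arm can. A call with a gripper value outside its range is refused whole. The fingers move at their own pace and stop on an object; "grip_force" is the grip in N (left out, the last holds). Time passes only in rows, so rows that repeat a pose let the fingers close. It gives the time, the measured TCP pose, the force and the opening at its end, in the units of the state.
- bot.get_obs(): the state, without advancing time (a new reading comes with each control period).
- bot.camera(name): name is "scene" or "side" or "wrist"; returns (picture, depth): 400x640x3 uint8, blue, green, red; 400x640 float32, m along the optical axis (not along the pixel's ray), 0 where there is no reading.
- bot.get_calibration(name): a dict with "fx", "fy", "cx", "cy" (pixels), "camera_from_world" (4x4, takes a point from world to camera coordinates). Camera axes: x right, y down, z forward; pixel columns grow to the right and rows downward; lengths in m; the calibration is good to about 2 mm. The wrist camera is an equidistant fisheye: a pixel r from the principal point sees the ray r / f radians off the axis. A picture is of the moment at which its call begins: read the wrist's pose just before it. get_calibration takes no time and is no camera call; for the wrist camera it gives the pose at the moment of the call.
- bot.job_done(): hands the job in, once; it reports no verdict.
Trained networks look in the newest picture that a camera, given by its name, has taken for a name from the list of things; names that differ only in an ending like _2 or _b are one class to them, and where a whole thing is asked for, a point or a joint stands for the part that bears it (a point fixed in the world has none). Each returns a list of dicts, best first, with "confidence" (0 to 1); they miss things now and then, are a little off and sometimes report something else, mostly with a low value. They report only what shows in the picture. A call takes as long as a camera call. They do not tell look-alikes from the thing itself.
- bot.look_for(query, camera): "extent" ([left, top, right, bottom] in pixels, round what is visible of it).
- bot.outline_of(query, camera): "region" (400x640 bool, what is visible of it) and "extent" ([left, top, right, bottom] in pixels, round what is visible of it).
- bot.place_of(query, camera): "point" ([row, column] in pixels: a listed point, or the origin of a listed thing).
The state is a dict: "time": time; "q": joint angles; "qd": joint speeds; "joint_efforts": joint torques, N m; "ee_pos": TCP position; "tcp_rot": TCP orientation; "wrist_force": force on the tool from outside, world axes, zero at the start; "torque": the same for the moment, N m; "opening": finger opening in m.
Only numpy, scipy, OpenCV 4.12 (cv2) and the standard library are available. Lean on these libraries where they do the work, as an engineer would, in place of code of your own. Each camera call takes 0.05 s, during which the arm holds its last target.

TASK

On the collector's desk a square stone seal stands close behind a small wooden case, just where the case's lid has to swing back. With the fingertips only, never gripping or lifting anything, first slide the seal, upright along the desk, until all of it stands past either end of the case; then gently push the lid up by its front tab and over, past upright, so that it falls back and stays fully open by itself. Leave the vase and the jade disc where they are.

Things in the scene. Friction and masses are not known exactly. Their poses are not given: they have to be found in the camera images.
- case: wooden display case fixed to the desk, standing roughly crosswise: its tab side looks to the robot's left, its hinge side to the right; 110 deep (its x) x 160 wide (its y, from end to end) x 55 mm high without its lid; origin at the centre of its underside on the desk, x points from its front (tab side) to its back (hinge side), y along its width, roughly away from the robot, z up
- lid (a joint): hinge angle of the case's lid in rad: 0 shut, grows as the front edge rises; upright at 1.57, stop (fully open, leaning back) at 2.35. The hinge is free: the lid (about 0.18 kg, 110 x 160 x 10 mm, no latch or spring) falls shut by gravity below about 1.5 and falls open by itself above about 1.6
- lid_hinge (a point): point on the hinge line, middle of the case's top back edge, level with the lid's underside: 55 mm in x and 55.5 mm up from the case's origin; the hinge line runs along the case's y
- lid_tab (a point): centre of the tab that sticks out in front of the lid: 30 mm (outwards) x 60 mm (along the case's y) x 10 mm thick; shut, this point is 125 mm in front of the hinge line and 60.5 mm above the desk, the tab's free edge 140 mm in front of the hinge line, with nothing beneath the tab down to the desk, and the case's front face 110 mm in front of the hinge line; the point moves with the lid
- seal: loose upright stone seal, about 0.6 kg: square column 60 x 60 x 85 mm with a round crown up to 107 mm; origin at the centre of its underside, z up, x and y square to its sides. It stands on the desk behind the case (hinge side), 15 to 35 mm from the case's back, near the middle of its width; slides upright when pushed low, tips if pushed high
- vase: bystander: loose white and blue porcelain vase, 125 mm high, 90 mm wide, either past the seal, about 0.27 m behind the case's middle, or off the tab side's far corner; origin at the centre of its underside
- disc: bystander: loose jade ring standing on a dark wood stand, 55 x 80 mm foot, 109 mm high, either past the seal, about 0.27 m behind the case's middle, or off the tab side's far corner; origin at the centre of its underside
There are look-alikes about, which are no part of the job. Of the things like the seal, leave any that is green; of the rest the larger one is meant. Of the things shaped like the case, the wooden one is meant.

How it is judged (in metres and radians):
On the way, in this order (a step that is already met when the one before it is completed fails the run):
1. the seal stands clear past one end of the case while the lid is still shut ((y of seal in the frame of case above 0.105 m or y of seal in the frame of case below -0.105 m) and value of joint lid below 0.15 rad and angle between seal's own z axis and vertical below 0.1 rad), for 0.2 s.
2. the lid has gone over and lies fully back (value of joint lid above 2.2 rad), for 0.2 s.
At the end, for the whole second after the job is handed in: The lid rests open past 2.2 rad by itself; the seal stands still and upright (within 0.1 rad) on the desk with its centre more than 105 mm from the case's middle, measured along the case's width (y); vase and jade disc are within 20 mm of where they stood, upright (value of joint lid above 2.2 rad and velocity of joint lid between -0.05 and 0.05 rad/s and (y of seal in the frame of case above 0.105 m or y of seal in the frame of case below -0.105 m) and angle between seal's own z axis and vertical below 0.1 rad and height (world z) of seal between -0.008 and 0.008 m and linear speed of seal below 0.01 m/s and distance of each of vase, disc from where it was at the start of the episode below 0.02 m and angle between each of vase, disc's own z axis and vertical below 0.2 rad); the robot touches nothing.
It fails at once if the lid is raised (over 0.4 rad) while the seal still stands behind it (value of joint lid above 0.4 rad and y of seal in the frame of case between -0.1 and 0.1 m).
It fails at once if the seal is lifted or tipped (20 mm, 0.4 rad) (height (world z) of seal above 0.02 m or angle between seal's own z axis and vertical above 0.4 rad).
It fails at once if the seal is taken between the fingers (horizontal distance between the grasp point and seal below 0.022 m and height (world z) of the grasp point below 0.105 m).
It fails at once if the case or lid is gripped or forced (over 30 N from the fingers) (contact force between the fingers and case above 30 N).
It fails at once if a bystander is shifted more than 20 mm or tipped (distance of any of vase, disc from where it was at the start of the episode above 0.02 m or angle between any of vase, disc's own z axis and vertical above 0.3 rad).
It also fails if it takes over 61 s, if anything falls off the work surface, if the arm or the gripper's body presses on something with over 40 N, if the wrist force passes 120 N, or if a joint passes its speed limit or range.

## Working session

There is one attempt and no reset: what is moved stays moved. The work goes in short steps, Python scripts to look and compute and a tool call to move; the robot and the scene stay as the last step left them, time stands still between calls to the robot, and variables do not carry over. Pictures are saved under pics/ and viewed, and the job is handed in when it is done.

Besides the shell and the picture viewer there is one more tool, called after "Request:" by a JSON object that holds its "api" and its "payload", one argument or row to a line. play_rows: Moves the arm, as the interface text tells. Its arguments: {"type":"object","properties":{"targets":{"type":"array","items":{"type":"object","properties":{"fingers":{"type":"number"},"x":{"type":"number"},"y":{"type":"number"},"z":{"type":"number"},"wx":{"type":"number"},"wy":{"type":"number"},"wz":{"type":"number"}}}},"grip_force":{"type":"number"}},"required":["targets"]}

```bash
mkdir -p pics; ls
python3 - <<'E'
from workcell import bot
import cv2,numpy as np
o=bot.get_obs();print(o)
for c in ['scene','side']:
    p,d=bot.camera(c);cv2.imwrite(f'pics/{c}0.png',p);np.save(f'{c}0.npy',d)
    K=bot.get_calibration(c);print(c,K)
    for q in ['case','lid','seal','vase','disc']:
        for r in bot.look_for(q,c):print(q,[round(float(x)) for x in r['extent']],round(r['confidence'],2))
E
```

```text
pics
{'time': 0.0, 'q': array([ 6.80098421e+01,  5.01207248e+00,  1.00316778e+01,  9.50992694e+01,
       -7.40562509e-04,  9.00011203e+01]), 'qd': array([-0.09004208, -0.0821835 , -0.09430024, -0.03775992,  0.00704685,
       -0.13040747]), 'joint_efforts': array([-1.98580470e-03, -5.20403767e+01,  4.64796031e+01,  1.67921913e-02,
       -2.01810935e-04, -3.41937465e-06]), 'ee_pos': array([0.20586408, 0.50977412, 0.24154887]), 'tcp_rot': array([-1.79920336e+02,  7.42119510e-04,  1.58008723e+02]), 'wrist_force': array([ 0.43026069, -0.52675334, -0.2759462 ]), 'torque': array([-0.00292559, -0.04838356, -0.00522603]), 'opening': 0.08529481093327572}
scene {'fx': 383.31201081336025, 'fy': 383.31201081336025, 'cx': 318.9229423889498, 'cy': 192.3150268803408, 'camera_from_world': array([[ 0.88461925,  0.4661445 , -0.01257294, -0.45526039],
       [ 0.32119632, -0.62864919, -0.70826063, -0.11273834],
       [-0.33805577,  0.62250261, -0.70583907,  0.95787948],
       [ 0.        ,  0.        ,  0.        ,  1.        ]])}
case [254, 98, 332, 161] 0.82
case [262, 171, 358, 249] 0.66
lid [25
[... 186 characters left out ...]
 154, 416, 202] 0.95
side {'fx': 404.3646035393942, 'fy': 404.3646035393942, 'cx': 320.8458260287745, 'cy': 202.48566371424354, 'camera_from_world': array([[ 0.84130645, -0.5402531 ,  0.018167  , -0.41566584],
       [-0.3070633 , -0.50529179, -0.80646905,  0.22706514],
       [ 0.44487704,  0.6729092 , -0.59099715,  0.74637539],
       [ 0.        ,  0.        ,  0.        ,  1.        ]])}
case [290, 192, 368, 263] 0.75
case [185, 172, 263, 232] 0.57
lid [289, 192, 368, 245] 0.93
lid [183, 172, 266, 213] 0.56
seal [362, 273, 398, 332] 0.76
seal [308, 273, 342, 317] 0.75
seal [347, 220, 383, 272] 0.71
vase [417, 232, 458, 296] 0.6
disc [314, 155, 348, 198] 0.73
disc [292, 192, 366, 245] 0.2
```

View pics/scene0.png

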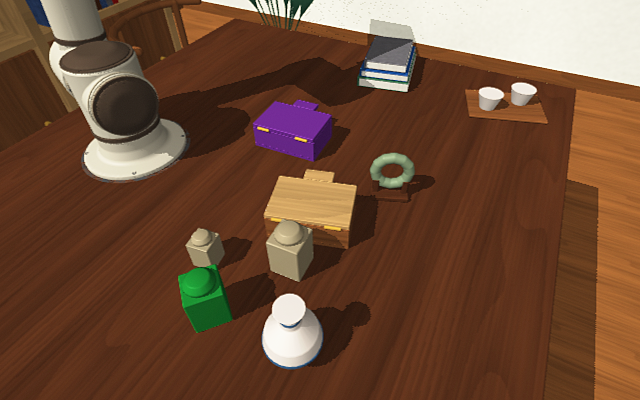

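View pics/side0.png

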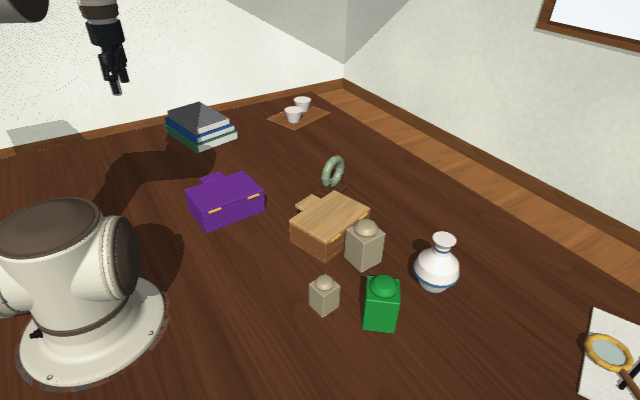

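```bash
cat > h.py <<'E'
import numpy as np,cv2
from workcell import bot
def back(c,d,mask=None,K=None):
    K=K or bot.get_calibration(c)
    v,u=np.mgrid[0:400,0:640]
    z=d.astype(float)
    P=np.stack([(u-K['cx'])/K['fx']*z,(v-K['cy'])/K['fy']*z,z,np.ones_like(z)],-1)
    W=P@np.linalg.inv(K['camera_from_world']).T
    return W[...,:3]
def proj(c,X):
    K=bot.get_calibration(c);p=K['camera_from_world']@np.r_[X,1]
    return K['fx']*p[0]/p[2]+K['cx'],K['fy']*p[1]/p[2]+K['cy']
E
python3 - <<'E'
from h import *
for c in ['scene','side']:
    d=np.load(f'{c}0.npy');W=back(c,d)
    for q in ['case','lid','seal','vase','disc']:
        for r in bot.outline_of(q,c):
            m=r['region']&(d>0); m=cv2.erode(m.astype(np.uint8),np.ones((3,3)))>0
            P=W[m]
            if len(P)<30: continue
            zt=np.percentile(P[:,2],97)
            T=P[P[:,2]>zt-0.012] if q in('case','lid') else P
            rect=cv2.minAreaRect((T[:,:2]*1000).astype(np.float32))
            print(c,q,round(r['confidence'],2),[int(x) for x in r['extent']],'ztop',round(zt,3),'lo',P.min(0).round(3),'hi',P.max(0).round(3),'rect',[np.round(a,0) for a in rect])
E
```

```text
scene case 0.83 [253, 101, 330, 160] ztop 0.066 lo [0.259 0.139 0.002] hi [0.419 0.28  0.068] rect [array([338., 211.]), array([156., 138.]), np.float64(3.0)]
scene case 0.77 [264, 169, 357, 247] ztop 0.066 lo [ 0.42  -0.089  0.001] hi [0.598 0.07  0.067] rect [array([504.,  -3.]), array([157., 142.]), np.float64(17.0)]
scene case 0.46 [264, 167, 360, 234] ztop 0.066 lo [ 0.42  -0.088  0.056] hi [0.596 0.068 0.067] rect [array([504.,  -3.]), array([157., 140.]), np.float64(16.0)]
scene lid 0.83 [248, 99, 329, 142] ztop 0.066 lo [0.257 0.139 0.057] hi [0.418 0.283 0.068] rect [array([337., 214.]), array([157., 142.]), np.float64(3.0)]
scene lid 0.61 [263, 169, 353, 229] ztop 0.066 lo [ 0.42  -0.088  0.056] hi [0.596 0.07  0.067] rect [array([504.,  -3.]), array([157., 140.]), np.float64(16.0)]
scene seal 0.97 [187, 230, 226, 269] ztop 0.075 lo [ 0.365 -0.208  0.006] hi [ 0.404 -0.164  0.077] rect [array([ 383., -186.]), array([39., 40.]), np.float64(9.0)]
scene seal 0.93 [176, 259, 232, 330] ztop 0.105 lo [ 0.414 -0.306  0.003] hi [ 0.492 -0.228  0.107] rect [array([ 453., -266.]), ar
[... 787 characters left out ...]
rray([502.,  -4.]), array([157., 137.]), np.float64(16.0)]
side lid 0.65 [187, 171, 261, 214] ztop 0.069 lo [0.258 0.141 0.059] hi [0.414 0.282 0.07 ] rect [array([335., 212.]), array([154., 138.]), np.float64(3.0)]
side seal 0.68 [308, 273, 341, 315] ztop 0.077 lo [ 0.357 -0.209  0.009] hi [ 0.402 -0.168  0.079] rect [array([ 379., -186.]), array([41., 42.]), np.float64(9.0)]
side vase 0.88 [416, 235, 457, 292] ztop 0.126 lo [ 0.56 -0.3   0.01] hi [ 0.631 -0.223  0.129] rect [array([ 593., -265.]), array([63., 77.]), np.float64(58.0)]
side disc 0.88 [314, 153, 349, 199] ztop 0.106 lo [0.571 0.11  0.003] hi [0.704 0.247 0.111] rect [array([653., 163.]), array([185.,  65.]), np.float64(40.0)]
```

The things that could be taken for the seal are the small tan one at (205,247), the green one at (205,298) and the large tan one at (290,250). I choose the large tan one at (290,250), which stands behind the wooden case at (310,205). The purple case at (293,130) is a look-alike. Next I refine both poses and check the choice in a crop.

```bash
cat >> h.py <<'E'
from scipy.spatial.transform import Rotation as R
from scipy.optimize import minimize
def plan(xyz,rpy):
    o=bot.get_obs();R0=R.from_euler('xyz',o['tcp_rot'],degrees=True);R1=R.from_euler('xyz',rpy,degrees=True)
    d=R0.inv().apply(np.array(xyz)-o['ee_pos']);w=(R0.inv()*R1).as_rotvec(degrees=True)
    print('t',o['time'],'at',o['ee_pos'].round(4),o['tcp_rot'].round(1),'shift',d.round(4),'w',w.round(2),'norm',np.linalg.norm(d).round(3),np.linalg.norm(w).round(1))
E
python3 - <<'E'
from h import *
for c in ['scene','side']:
    d=np.load(f'{c}0.npy');W=back(c,d)
    # lid top points
    m=(abs(W[...,2]-.066)<.004)&(W[...,0]>.40)&(W[...,0]<.62)&(W[...,1]>-.11)&(W[...,1]<.09)
    if c=='scene': m[:, :]&=True
    T=W[m][:,:2]
    # templ: region = [-55,55]x[-80,80] + tab [-85,-55]x[-30,30], IoU-like on points: maximize in - out with soft
    def loc(p):
        a=p[2];q=T-p[:2];return q[:,0]*np.sin(a)-q[:,1]*np.cos(a), q[:,0]*np.cos(a)+q[:,1]*np.sin(a)
    def cost(p):
        x,y=loc(p)
        d1=np.hypot(np.maximum(abs(x)-.055,0),np.maximum(abs(y)-.08,0))
        d2=np.hypot(np.maximum(abs(x+.07)-.015,0),np.maximum(abs(y)-.03,0))
        dd=np.minimum(np.minimum(d1,d2),.01)
        return (dd**2).sum()
    best=min((minimize(cost,[.508+a,-.017+b,np.radians(an)],method='Nelder-Mead',options=dict(xatol=1e-5,fatol=1e-12)) for a in(-.004,.004) for b in(-.004,.004) for an in(14,18)),key=lambda r:r.fun)
    x,y=loc(best.x);print(c,len(T),best.x[:2].round(4),np.degrees(best.x[2]).round(2),best.fun,x.min(),x.max(),y.min(),y.max())
    m=(W[...,2]>.015)&(W[...,2]<.088)&(W[...,0]>.47)&(W[...,0]<.58)&(W[...,1]>-.165)&(W[...,1]<-.085)
    if c=='scene':
        mm=np.zeros_like(m);mm[215:285,262:316]=1;m&=mm
    else:
        mm=np.zeros_like(m);mm[218:274,344:386]=1;m&=mm
    S=W[m];a=best.x[2];q=S[:,:2]-best.x[:2];xc=q[:,0]*np.sin(a)-q[:,1]*np.cos(a);k=xc>.062;S=S[k]
    r=cv2.minAreaRect((S[:,:2]*1000).astype(np.float32));print('seal',r)
    q=np.array(r[0])/1000-best.x[:2];print('seal in case',q[0]*np.sin(a)-q[1]*np.cos(a),q[0]*np.cos(a)+q[1]*np.sin(a))
p=cv2.imread('pics/scene0.png')[150:340,170:370];cv2.imwrite('pics/crop0.png',cv2.resize(p,None,fx=3,fy=3))
E
```

```text
scene 3800 [ 0.5061 -0.0144] 16.16 0.0014136080023684297 -0.0865057402073642 0.10279550683120103 -0.08013089679308938 0.08010636301432096
seal ((522.700927734375, -122.36276245117188), (60.526954650878906, 61.59235382080078), 2.729832410812378)
seal in case 0.10835712771213214 -0.014128120568671923
side 2378 [ 0.5077 -0.0143] 16.39 0.0015316413453257992 -0.08724053780826635 0.08675735196374638 -0.08097171642096164 0.08082473811350416
seal ((522.4320068359375, -121.98233032226562), (60.960445404052734, 62.36104965209961), 3.4577693939208984)
seal in case 0.10745994280814128 -0.016256603191358007
```

View pics/crop0.png

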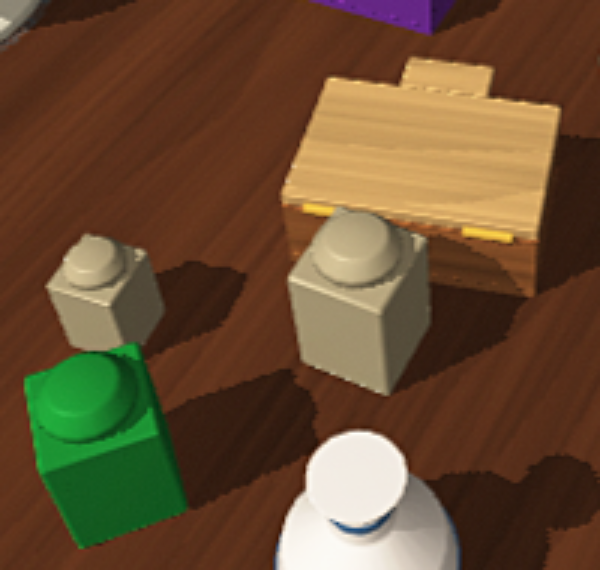

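```bash
cat >> h.py <<'E'
C=np.array([.507,-.016]);A=16.3
def c2w(x,y,z):
    a=np.radians(A);p=C+x*np.array([np.sin(a),-np.cos(a)])+y*np.array([np.cos(a),np.sin(a)]);return np.r_[p,z]
def w2c(p):
    a=np.radians(A);q=np.array(p)[:2]-C;return np.array([q[0]*np.sin(a)-q[1]*np.cos(a),q[0]*np.cos(a)+q[1]*np.sin(a)])
E
python3 -c "
from h import *
t=c2w(.110,-.075,.22);print(t);plan(t,[180,-25,16.3]);plan(t,[180,0,16.3])"
```

```text
[ 0.46588794 -0.14262859  0.22      ]
t 1.1 at [0.206  0.51   0.2423] [180.   0. 158.] shift [-0.4854 -0.5078  0.0223] w [-30.79  10.69 138.88] norm 0.703 142.7
t 1.1 at [0.206  0.51   0.2423] [180.   0. 158.] shift [-0.4854 -0.5078  0.0223] w [  0.    -0.   141.71] norm 0.703 141.7
```

Request:
{"api": "play_rows", "payload": {
  "targets": [
    {"x": -0.485,"y": -0.508,"z": 0.02,"wz": 141.7,"fingers": -0.29},
    {"x": -0.485,"y": -0.508,"z": 0.02,"wz": 141.7,"fingers": -0.29},
    {"x": -0.485,"y": -0.508,"z": 0.02,"wz": 141.7,"fingers": -0.29},
    {"x": -0.485,"y": -0.508,"z": 0.02,"wz": 141.7,"fingers": -0.29},
    {"x": -0.485,"y": -0.508,"z": 0.02,"wz": 141.7,"fingers": -0.29},
    {"x": -0.485,"y": -0.508,"z": 0.02,"wz": 141.7,"fingers": -0.29},
    {"x": -0.485,"y": -0.508,"z": 0.02,"wz": 141.7,"fingers": -0.29},
    {"x": -0.485,"y": -0.508,"z": 0.02,"wz": 141.7,"fingers": -0.29},
    {"x": -0.485,"y": -0.508,"z": 0.02,"wz": 141.7,"fingers": -0.29},
    {"x": -0.485,"y": -0.508,"z": 0.02,"wz": 141.7,"fingers": -0.29},
    {"x": -0.485,"y": -0.508,"z": 0.02,"wz": 141.7,"fingers": -0.29},
    {"x": -0.485,"y": -0.508,"z": 0.02,"wz": 141.7,"fingers": -0.29},
    {"x": -0.485,"y": -0.508,"z": 0.02,"wz": 141.7,"fingers": -0.29},
    {"x": -0.485,"y": -0.508,"z": 0.02,"wz": 141.7,"fingers": -0.29},
    {"x": -0.485,"y": -0.508,"z": 0.02,"wz": 141.7,"fingers": -0.29},
    {"x": -0.485,"y": -0.508,"z": 0.02,"wz": 141.7,"fingers": -0.29},
    {"x": -0.485,"y": -0.508,"z": 0.02,"wz": 141.7,"fingers": -0.29},
    {"x": -0.485,"y": -0.508,"z": 0.02,"wz": 141.7,"fingers": -0.29},
    {"x": -0.485,"y": -0.508,"z": 0.02,"wz": 141.7,"fingers": -0.29},
    {"x": -0.485,"y": -0.508,"z": 0.02,"wz": 141.7,"fingers": -0.29}
  ]
}}

```text
$.targets[0]: bad value
```

```bash
python3 -c "
from h import *
print(bot.get_obs()['q'].round(1),bot.get_obs()['opening'])
t=c2w(.110,-.075,.15);plan(t,[180,-25,16.3])"
```

```text
[68.   5.  10.1 95.1 -0.  90. ] 0.08518541613307491
t 1.1 at [0.206  0.51   0.2423] [180.   0. 158.] shift [-0.4854 -0.5078  0.0923] w [-30.79  10.69 138.88] norm 0.709 142.7
```

Request:
{"api": "play_rows", "payload": {
  "targets": [
    {"x": -0.485,"y": -0.508,"z": 0.02,"wx": 0,"wy": 0,"wz": 141.7,"fingers": -0.29}
  ]
}}

```text
time: 1.18
ee_pos: [0.2202, 0.4746, 0.239]
tcp_rot: [-179.9, -0.1, 151.1]
wrist_force: [2.3, 0.7, 0.3]
opening: 0.0752
```

```bash
python3 -c "
from h import *
t=c2w(.110,-.075,.22);plan(t,[180,0,16.3])"
```

```text
t 1.1833 at [0.2202 0.4746 0.239 ] [-1.799e+02 -1.000e-01  1.511e+02] shift [-0.5131 -0.4219  0.0191] w [-1.0000e-01  7.0000e-02  1.3483e+02] norm 0.665 134.8
```

Request:
{"api": "play_rows", "payload": {
  "targets": [
    {"x": -0.512,"y": -0.422,"z": 0.018,"wx": 0,"wy": 0,"wz": 134.8,"fingers": -0.29},
    {"x": -0.512,"y": -0.422,"z": 0.018,"wx": 0,"wy": 0,"wz": 134.8,"fingers": -0.29},
    {"x": -0.512,"y": -0.422,"z": 0.018,"wx": 0,"wy": 0,"wz": 134.8,"fingers": -0.29},
    {"x": -0.512,"y": -0.422,"z": 0.018,"wx": 0,"wy": 0,"wz": 134.8,"fingers": -0.29},
    {"x": -0.512,"y": -0.422,"z": 0.018,"wx": 0,"wy": 0,"wz": 134.8,"fingers": -0.29},
    {"x": -0.512,"y": -0.422,"z": 0.018,"wx": 0,"wy": 0,"wz": 134.8,"fingers": -0.29},
    {"x": -0.512,"y": -0.422,"z": 0.018,"wx": 0,"wy": 0,"wz": 134.8,"fingers": -0.29},
    {"x": -0.512,"y": -0.422,"z": 0.018,"wx": 0,"wy": 0,"wz": 134.8,"fingers": -0.29},
    {"x": -0.512,"y": -0.422,"z": 0.018,"wx": 0,"wy": 0,"wz": 134.8,"fingers": -0.29},
    {"x": -0.512,"y": -0.422,"z": 0.018,"wx": 0,"wy": 0,"wz": 134.8,"fingers": -0.29},
    {"x": -0.512,"y": -0.422,"z": 0.018,"wx": 0,"wy": 0,"wz": 134.8,"fingers": -0.29},
    {"x": -0.512,"y": -0.422,"z": 0.018,"wx": 0,"wy": 0,"wz": 134.8,"fingers": -0.29},
    {"x": -0.512,"y": -0.422,"z": 0.018,"wx": 0,"wy": 0,"wz": 134.8,"fingers": -0.29},
    {"x": -0.512,"y": -0.422,"z": 0.018,"wx": 0,"wy": 0,"wz": 134.8,"fingers": -0.29},
    {"x": -0.512,"y": -0.422,"z": 0.018,"wx": 0,"wy": 0,"wz": 134.8,"fingers": -0.29},
    {"x": -0.512,"y": -0.422,"z": 0.018,"wx": 0,"wy": 0,"wz": 134.8,"fingers": -0.29},
    {"x": -0.512,"y": -0.422,"z": 0.018,"wx": 0,"wy": 0,"wz": 134.8,"fingers": -0.29},
    {"x": -0.512,"y": -0.422,"z": 0.018,"wx": 0,"wy": 0,"wz": 134.8,"fingers": -0.29},
    {"x": -0.512,"y": -0.422,"z": 0.018,"wx": 0,"wy": 0,"wz": 134.8,"fingers": -0.29},
    {"x": -0.512,"y": -0.422,"z": 0.018,"wx": 0,"wy": 0,"wz": 134.8,"fingers": -0.29}
  ]
}}

```text
time: 2.85
ee_pos: [0.4629, -0.1471, 0.223]
tcp_rot: [-180.0, 0.0, 15.7]
wrist_force: [0.1, -0.1, -0.3]
opening: 0.0302
```

```bash
python3 -c "
from h import *
print(bot.get_obs()['q'].round(1),bot.get_obs()['opening'])
t=c2w(.110,-.075,.13);plan(t,[180,-25,16.3])"
```

```text
[-17.6  -4.2  -1.3  92.9   0.  146.6] 0.030175105778635827
t 2.85 at [ 0.4629 -0.1471  0.223 ] [-180.     0.    15.7] shift [ 0.0041 -0.0034  0.093 ] w [ 0.11 25.01 -0.55] norm 0.093 25.0
```

Request:
{"api": "play_rows", "payload": {
  "targets": [
    {"x": 0.004,"y": -0.003,"z": 0.0,"wx": 0.1,"wy": 25.0,"wz": -0.5,"fingers": -0.29},
    {"x": 0.004,"y": -0.003,"z": 0.02,"wx": 0.1,"wy": 25.0,"wz": -0.5,"fingers": -0.29},
    {"x": 0.004,"y": -0.003,"z": 0.04,"wx": 0.1,"wy": 25.0,"wz": -0.5,"fingers": -0.29},
    {"x": 0.004,"y": -0.003,"z": 0.065,"wx": 0.1,"wy": 25.0,"wz": -0.5,"fingers": -0.29},
    {"x": 0.004,"y": -0.003,"z": 0.093,"wx": 0.1,"wy": 25.0,"wz": -0.5,"fingers": -0.29},
    {"x": 0.004,"y": -0.003,"z": 0.093,"wx": 0.1,"wy": 25.0,"wz": -0.5,"fingers": -0.29},
    {"x": 0.004,"y": -0.003,"z": 0.093,"wx": 0.1,"wy": 25.0,"wz": -0.5,"fingers": -0.29}
  ]
}}

```text
time: 3.43
ee_pos: [0.4652, -0.1424, 0.1298]
tcp_rot: [180.0, -24.9, 16.7]
wrist_force: [1.1, -0.5, 1.1]
opening: 0.0306
```

```bash
python3 -c "
from h import *
print(bot.get_obs()['q'].round(1),bot.get_obs()['opening'])
t=c2w(.110,-.075,.032);plan(t,[180,-25,16.3])
for c in ['scene','side']:
    p,d=bot.camera(c);cv2.imwrite(f'pics/{c}1.png',p[100:380,120:520])
"; python3 -c "
import cv2,numpy as np
cv2.imwrite('pics/b1.png',np.vstack([cv2.imread(f'pics/{c}1.png') for c in ['scene','side']]))"
```

```text
[-26.3 -23.9 -31.1  64.   16.7 139.8] 0.030623759090982482
t 3.4333 at [ 0.4652 -0.1424  0.1298] [180.  -24.9  16.7] shift [-0.0407  0.0004  0.0889] w [-0.14  0.08  0.35] norm 0.098 0.4
```

View pics/b1.png

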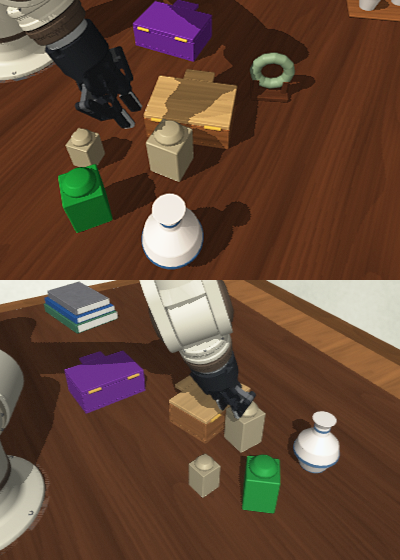

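Request:
{"api": "play_rows", "payload": {
  "targets": [
    {"x": -0.012,"y": 0,"z": 0.025,"wx": -0.1,"wy": 0.1,"wz": 0.3,"fingers": -0.29},
    {"x": -0.024,"y": 0,"z": 0.05,"wx": -0.1,"wy": 0.1,"wz": 0.3,"fingers": -0.29},
    {"x": -0.033,"y": 0,"z": 0.072,"wx": -0.1,"wy": 0.1,"wz": 0.3,"fingers": -0.29},
    {"x": -0.041,"y": 0,"z": 0.089,"wx": -0.1,"wy": 0.1,"wz": 0.3,"fingers": -0.29},
    {"x": -0.041,"y": 0,"z": 0.089,"wx": -0.1,"wy": 0.1,"wz": 0.3,"fingers": -0.29},
    {"x": -0.041,"y": 0,"z": 0.089,"wx": -0.1,"wy": 0.1,"wz": 0.3,"fingers": -0.29}
  ]
}}

```text
time: 4.03
ee_pos: [0.4671, -0.1426, 0.0333]
tcp_rot: [-180.0, -25.1, 16.3]
wrist_force: [0.2, -1.2, 0.4]
opening: 0.0305
```

```bash
python3 -c "
from h import *
plan(c2w(.110,-.035,.032),[180,-25,16.3])
for c in ['scene','side']:
    p,d=bot.camera(c);cv2.imwrite(f'pics/{c}2.png',p[140:340,170:430])
"; python3 -c "
import cv2,numpy as np
cv2.imwrite('pics/b2.png',cv2.resize(np.vstack([cv2.imread(f'pics/{c}2.png') for c in ['scene','side']]),None,fx=1.5,fy=1.5))"
```

```text
t 4.0333 at [ 0.4671 -0.1426  0.0333] [-180.   -25.1   16.3] shift [ 0.0346 -0.0003  0.0176] w [-0.01 -0.1   0.01] norm 0.039 0.1
```

View pics/b2.png

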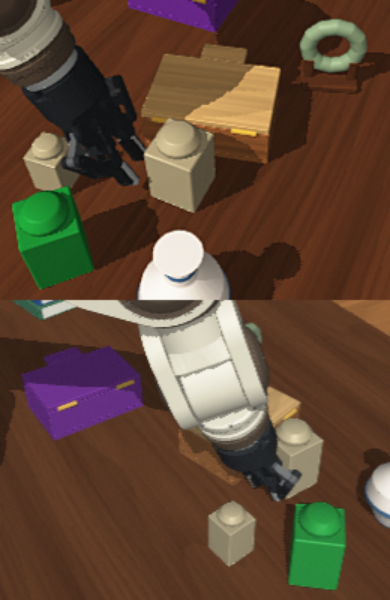

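Request:
{"api": "play_rows", "payload": {
  "targets": [
    {"x": 0.0045,"y": 0,"z": 0.002,"wx": 0,"wy": 0,"wz": 0,"fingers": -0.29},
    {"x": 0.009,"y": 0,"z": 0.004,"wx": 0,"wy": 0,"wz": 0,"fingers": -0.29},
    {"x": 0.0125,"y": 0,"z": 0.006,"wx": 0,"wy": 0,"wz": 0,"fingers": -0.29},
    {"x": 0.016,"y": 0,"z": 0.0075,"wx": 0,"wy": 0,"wz": 0,"fingers": -0.29},
    {"x": 0.0195,"y": 0,"z": 0.009,"wx": 0,"wy": 0,"wz": 0,"fingers": -0.29},
    {"x": 0.023,"y": 0,"z": 0.0107,"wx": 0,"wy": 0,"wz": 0,"fingers": -0.29},
    {"x": 0.0265,"y": 0,"z": 0.0124,"wx": 0,"wy": 0,"wz": 0,"fingers": -0.29},
    {"x": 0.03,"y": 0,"z": 0.014,"wx": 0,"wy": 0,"wz": 0,"fingers": -0.29},
    {"x": 0.0335,"y": 0,"z": 0.0156,"wx": 0,"wy": 0,"wz": 0,"fingers": -0.29},
    {"x": 0.037,"y": 0,"z": 0.0172,"wx": 0,"wy": 0,"wz": 0,"fingers": -0.29},
    {"x": 0.0405,"y": 0,"z": 0.0188,"wx": 0,"wy": 0,"wz": 0,"fingers": -0.29},
    {"x": 0.044,"y": 0,"z": 0.0205,"wx": 0,"wy": 0,"wz": 0,"fingers": -0.29}
  ]
}}

```text
time: 5.13
ee_pos: [0.5133, -0.1291, 0.0326]
tcp_rot: [-180.0, -25.1, 16.2]
wrist_force: [-6.2, -2.2, 4.5]
opening: 0.0304
```

```bash
cat >> h.py <<'E'
def seal(c='scene'):
    p,d=bot.camera(c);W=back(c,d)
    for r in bot.outline_of('seal',c):
        m=cv2.erode((r['region']&(d>0)).astype(np.uint8),np.ones((3,3)))>0
        P=W[m]
        if len(P)<20: continue
        med=np.median(P[:,:2],0)
        rc=cv2.minAreaRect((P[:,:2]*1000).astype(np.float32))
        print(c,'conf',round(r['confidence'],2),'case-frame',w2c(np.array(rc[0])/1000).round(3),[np.round(a,0) for a in rc],'ztop',np.percentile(P[:,2],98).round(3))
    return p,d
E
python3 -c "
from h import *
plan(c2w(.110,.005,.032),[180,-25,16.3])
for c in ['scene','side']:
    p,d=seal(c);cv2.imwrite(f'pics/{c}3.png',p[140:340,170:430])
"; python3 -c "
import cv2,numpy as np
cv2.imwrite('pics/b3.png',cv2.resize(np.vstack([cv2.imread(f'pics/{c}3.png') for c in ['scene','side']]),None,fx=1.5,fy=1.5))"
```

```text
t 5.1333 at [ 0.5133 -0.1291  0.0326] [-180.   -25.1   16.2] shift [ 0.0275 -0.0003  0.0136] w [ 0.03 -0.08 -0.07] norm 0.031 0.1
scene conf 0.75 case-frame [0.101 0.018] [array([ 552., -108.]), array([57., 59.]), np.float64(17.0)] ztop 0.105
scene conf 0.74 case-frame [ 0.225 -0.123] [array([ 453., -266.]), array([59., 58.]), np.float64(51.0)] ztop 0.105
scene conf 0.6 case-frame [ 0.128 -0.168] [array([ 382., -186.]), array([42., 41.]), np.float64(9.0)] ztop 0.076
side conf 0.96 case-frame [ 0.127 -0.17 ] [array([ 379., -186.]), array([42., 41.]), np.float64(8.0)] ztop 0.077
side conf 0.75 case-frame [ 0.224 -0.125] [array([ 450., -267.]), array([58., 58.]), np.float64(49.0)] ztop 0.106
side conf 0.74 case-frame [ 0.125 -0.015] [array([ 527., -140.]), array([112.,  59.]), np.float64(43.0)] ztop 0.108
```

View pics/b3.png

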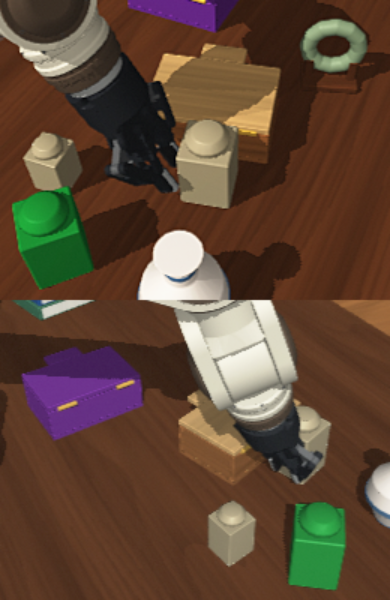

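Request:
{"api": "play_rows", "payload": {
  "targets": [
    {"x": 0.005,"y": 0,"z": 0.0023,"wx": 0,"wy": 0,"wz": 0,"fingers": -0.29},
    {"x": 0.01,"y": 0,"z": 0.0047,"wx": 0,"wy": 0,"wz": 0,"fingers": -0.29},
    {"x": 0.015,"y": 0,"z": 0.007,"wx": 0,"wy": 0,"wz": 0,"fingers": -0.29},
    {"x": 0.02,"y": 0,"z": 0.0094,"wx": 0,"wy": 0,"wz": 0,"fingers": -0.29},
    {"x": 0.025,"y": 0,"z": 0.0117,"wx": 0,"wy": 0,"wz": 0,"fingers": -0.29},
    {"x": 0.03,"y": 0,"z": 0.014,"wx": 0,"wy": 0,"wz": 0,"fingers": -0.29},
    {"x": 0.035,"y": 0,"z": 0.0164,"wx": 0,"wy": 0,"wz": 0,"fingers": -0.29},
    {"x": 0.04,"y": 0,"z": 0.0187,"wx": 0,"wy": 0,"wz": 0,"fingers": -0.29},
    {"x": 0.045,"y": 0,"z": 0.021,"wx": 0,"wy": 0,"wz": 0,"fingers": -0.29},
    {"x": 0.05,"y": 0,"z": 0.0234,"wx": 0,"wy": 0,"wz": 0,"fingers": -0.29},
    {"x": 0.055,"y": 0,"z": 0.0257,"wx": 0,"wy": 0,"wz": 0,"fingers": -0.29},
    {"x": 0.06,"y": 0,"z": 0.028,"wx": 0,"wy": 0,"wz": 0,"fingers": -0.29},
    {"x": 0.065,"y": 0,"z": 0.0304,"wx": 0,"wy": 0,"wz": 0,"fingers": -0.29}
  ]
}}

```text
time: 6.42
ee_pos: [0.5818, -0.109, 0.0322]
tcp_rot: [-180.0, -25.1, 16.2]
wrist_force: [-5.7, -2.1, 3.5]
opening: 0.0302
```

```bash
python3 -c "
from h import *
plan(c2w(.110,.085,.032),[180,-25,16.3]);print(w2c(bot.get_obs()['ee_pos']))
for c in ['scene']:
    p,d=seal(c);cv2.imwrite(f'pics/{c}4.png',cv2.resize(p[140:380,170:490],None,fx=2,fy=2))
"
```

```text
t 6.4167 at [ 0.5818 -0.109   0.0322] [-180.   -25.1   16.2] shift [ 0.0355 -0.0003  0.0168] w [ 0.01 -0.05 -0.09] norm 0.039 0.1
[0.110238   0.04573253]
scene conf 0.68 case-frame [0.102 0.087] [array([619., -89.]), array([56., 57.]), np.float64(18.0)] ztop 0.105
scene conf 0.59 case-frame [ 0.128 -0.167] [array([ 382., -185.]), array([40., 42.]), np.float64(7.0)] ztop 0.076
```

View pics/scene4.png

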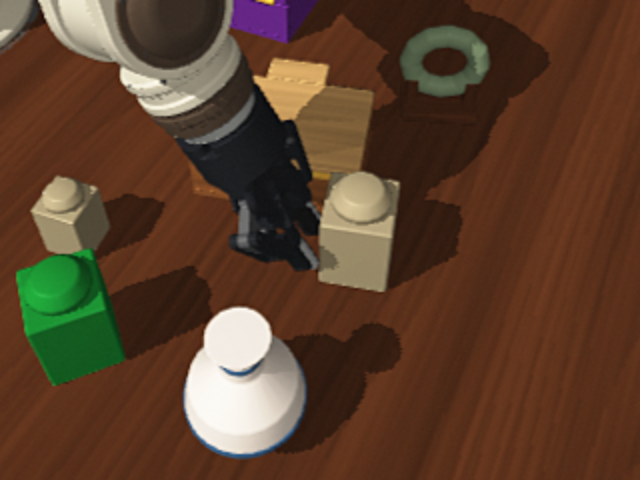

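Request:
{"api": "play_rows", "payload": {
  "targets": [
    {"x": 0.005,"y": 0,"z": 0.0023,"wx": 0,"wy": 0,"wz": 0,"fingers": -0.29},
    {"x": 0.01,"y": 0,"z": 0.0047,"wx": 0,"wy": 0,"wz": 0,"fingers": -0.29},
    {"x": 0.015,"y": 0,"z": 0.007,"wx": 0,"wy": 0,"wz": 0,"fingers": -0.29},
    {"x": 0.02,"y": 0,"z": 0.0094,"wx": 0,"wy": 0,"wz": 0,"fingers": -0.29},
    {"x": 0.025,"y": 0,"z": 0.0117,"wx": 0,"wy": 0,"wz": 0,"fingers": -0.29},
    {"x": 0.03,"y": 0,"z": 0.014,"wx": 0,"wy": 0,"wz": 0,"fingers": -0.29},
    {"x": 0.034,"y": 0,"z": 0.016,"wx": 0,"wy": 0,"wz": 0,"fingers": -0.29},
    {"x": 0.037,"y": 0,"z": 0.0175,"wx": 0,"wy": 0,"wz": 0,"fingers": -0.29},
    {"x": 0.037,"y": 0,"z": 0.0175,"wx": 0,"wy": 0,"wz": 0,"fingers": -0.29},
    {"x": 0.032,"y": 0,"z": 0.015,"wx": 0,"wy": 0,"wz": 0,"fingers": -0.29},
    {"x": 0.02,"y": 0,"z": 0.0094,"wx": 0,"wy": 0,"wz": 0,"fingers": -0.29},
    {"x": 0.01,"y": 0,"z": -0.02,"wx": 0,"wy": 0,"wz": 0,"fingers": -0.29},
    {"x": 0.01,"y": 0,"z": -0.05,"wx": 0,"wy": 0,"wz": 0,"fingers": -0.29},
    {"x": 0.01,"y": 0,"z": -0.09,"wx": 0,"wy": 0,"wz": 0,"fingers": -0.29},
    {"x": 0.01,"y": 0,"z": -0.13,"wx": 0,"wy": 0,"wz": 0,"fingers": -1},
    {"x": 0.01,"y": 0,"z": -0.17,"wx": 0,"wy": 0,"wz": 0,"fingers": -1},
    {"x": 0.01,"y": 0,"z": -0.2,"wx": 0,"wy": 0,"wz": 0,"fingers": -1}
  ]
}}

```text
time: 7.93
ee_pos: [0.5082, -0.1305, 0.2215]
tcp_rot: [179.9, -25.3, 16.3]
wrist_force: [1.4, -1.2, 0.7]
opening: 0.0004
```

```bash
python3 -c "
from h import *
o=bot.get_obs();print(o['q'].round(1))
plan(c2w(-.12,0,.24),[180,0,16.3]);print(w2c(bot.get_obs()['ee_pos']))
plan(c2w(-.12,0,.24),[180,0,106.3])
for c in ['scene']:
    p,d=seal(c);cv2.imwrite(f'pics/{c}5.png',cv2.resize(p[100:340,170:490],None,fx=2,fy=2))
"
```

```text
[-22.4 -19.5 -18.1  71.   15.4 144.1]
t 7.9333 at [ 0.5082 -0.1305  0.2215] [179.9 -25.3  16.3] shift [ 0.0359 -0.2302 -0.004 ] w [  0.11 -25.29  -0.04] norm 0.233 25.3
[ 0.11023497 -0.03101836]
t 7.9333 at [ 0.5082 -0.1305  0.2215] [179.9 -25.3  16.3] shift [ 0.0359 -0.2302 -0.004 ] w [ 19.92 -19.75 -88.44] norm 0.233 92.8
scene conf 0.78 case-frame [ 0.225 -0.122] [array([ 453., -266.]), array([58., 57.]), np.float64(50.0)] ztop 0.105
scene conf 0.71 case-frame [0.101 0.129] [array([660., -77.]), array([56., 59.]), np.float64(16.0)] ztop 0.105
scene conf 0.63 case-frame [ 0.129 -0.168] [array([ 382., -186.]), array([42., 40.]), np.float64(10.0)] ztop 0.076
```

View pics/scene5.png

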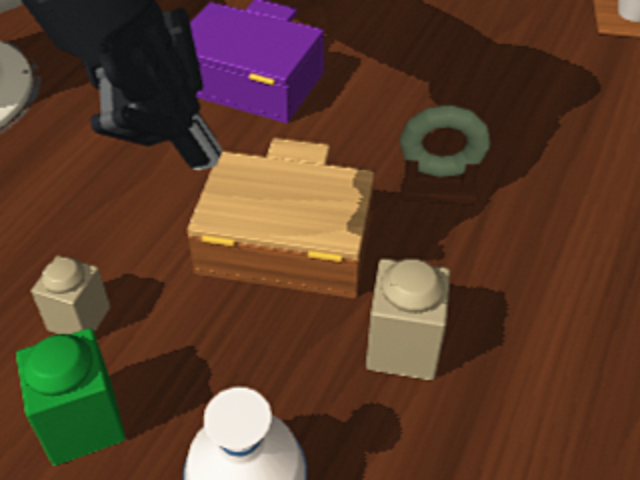

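```bash
python3 -c "
from h import *
plan(c2w(-.131,.017,.22),[135,0,16.3])
d=np.load('scene0.npy');W=back('scene',d)
m=(abs(W[...,2]-.0655)<.006);m[:166]=0;m[182:]=0;m[:,:295]=0;m[:,345:]=0
P=W[m];xc=np.array([w2c(p) for p in P]);k=xc[:,0]<-.058
print(k.sum(),xc[k].min(0),xc[k].max(0),P[k][:,2].mean())
d=np.load('side0.npy');W=back('side',d)
m=(abs(W[...,2]-.0655)<.008)&(W[...,0]>.4)&(W[...,0]<.6);P=W[m];xc=np.array([w2c(p) for p in P]);k=(xc[:,0]<-.058)&(xc[:,0]>-.11)
print(k.sum(),xc[k].min(0),xc[k].max(0),P[k][:,2].mean(), xc[k].mean(0))
"
```

```text
t 8.0333 at [ 0.5096 -0.1313  0.2243] [179.7 -25.6  16.3] shift [ 0.0405 -0.2426  0.0227] w [-43.91 -24.19 -10.07] norm 0.247 51.1
283 [-0.08839077 -0.03574745] [-0.05804166  0.0295468 ] 0.06440712588768151
231 [-0.10955984 -0.0302188 ] [-0.05803051  0.11956016] 0.0659758690318486 [-0.07692063  0.01375224]
```

Request:
{"api": "play_rows", "payload": {
  "targets": [
    {"x": 0.04,"y": -0.242,"z": 0.022,"wx": -43.9,"wy": -24.2,"wz": -10.1,"fingers": -1},
    {"x": 0.04,"y": -0.242,"z": 0.022,"wx": -43.9,"wy": -24.2,"wz": -10.1,"fingers": -1},
    {"x": 0.04,"y": -0.242,"z": 0.022,"wx": -43.9,"wy": -24.2,"wz": -10.1,"fingers": -1},
    {"x": 0.04,"y": -0.242,"z": 0.022,"wx": -43.9,"wy": -24.2,"wz": -10.1,"fingers": -1},
    {"x": 0.04,"y": -0.242,"z": 0.022,"wx": -43.9,"wy": -24.2,"wz": -10.1,"fingers": -1},
    {"x": 0.04,"y": -0.242,"z": 0.022,"wx": -43.9,"wy": -24.2,"wz": -10.1,"fingers": -1},
    {"x": 0.04,"y": -0.242,"z": 0.022,"wx": -43.9,"wy": -24.2,"wz": -10.1,"fingers": -1},
    {"x": 0.04,"y": -0.242,"z": 0.022,"wx": -43.9,"wy": -24.2,"wz": -10.1,"fingers": -1},
    {"x": 0.04,"y": -0.242,"z": 0.022,"wx": -43.9,"wy": -24.2,"wz": -10.1,"fingers": -1},
    {"x": 0.04,"y": -0.242,"z": 0.022,"wx": -43.9,"wy": -24.2,"wz": -10.1,"fingers": -1},
    {"x": 0.04,"y": -0.242,"z": 0.022,"wx": -43.9,"wy": -24.2,"wz": -10.1,"fingers": -1},
    {"x": 0.04,"y": -0.242,"z": 0.022,"wx": -43.9,"wy": -24.2,"wz": -10.1,"fingers": -1},
    {"x": 0.04,"y": -0.242,"z": 0.022,"wx": -43.9,"wy": -24.2,"wz": -10.1,"fingers": -1}
  ]
}}

```text
time: 9.12
ee_pos: [0.5318, -0.0087, 0.2141]
tcp_rot: [136.8, 0.5, 19.8]
wrist_force: [0.3, -0.6, -0.9]
opening: -0.0001
```

```bash
cat >> h.py <<'E'
def views(n,box=(60,340,150,510)):
    a,b,c_,e=box;L=[]
    for c in ['scene','side']:
        p,d=bot.camera(c);L.append(p[a:b,c_:e])
    cv2.imwrite(f'pics/{n}.png',np.hstack(L))
E
python3 -c "
from h import *
print(bot.get_obs()['q'].round(1))
views('v6')
plan(c2w(-.131,.017,.074),[135,0,16.3])
plan(c2w(-.089,.017,.032),[135,0,16.3])"
```

```text
[ 19.7  -2.6  -9.   84.1 -43.2 179.9]
t 9.2167 at [ 0.5317 -0.0085  0.2147] [136.8   0.5  19.8] shift [ 0.0003 -0.1918  0.0127] w [-1.74 -2.11  2.83] norm 0.192 3.9
t 9.2167 at [ 0.5317 -0.0085  0.2147] [136.8   0.5  19.8] shift [-0.002 -0.19   0.072] w [-1.74 -2.11  2.83] norm 0.203 3.9
```

View pics/v6.png

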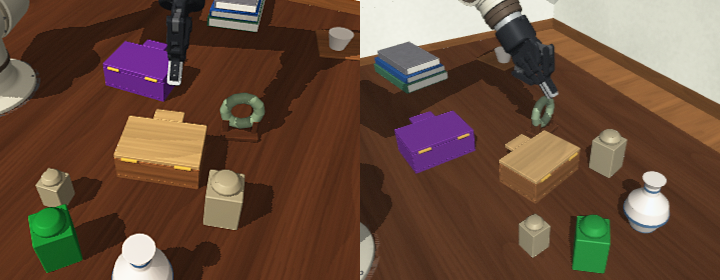

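```bash
cat >> h.py <<'E'
RT=R.from_euler('xyz',[135,0,16.3],degrees=True)*R.from_euler('z',-90,degrees=True)
RPY=RT.as_euler('xyz',degrees=True)
E
python3 -c "
from h import *
print(RPY)
plan(c2w(-.131,.014,.22),RPY)"
```

```text
[180.   45.  106.3]
t 9.2167 at [ 0.5317 -0.0085  0.2147] [136.8   0.5  19.8] shift [-0.0039 -0.0919 -0.0937] w [  0.29  -3.01 -87.16] norm 0.131 87.2
```

Request:
{"api": "play_rows", "payload": {
  "targets": [
    {"x": -0.004,"y": -0.092,"z": -0.094,"wx": 0.3,"wy": -3,"wz": -87.2,"fingers": -1},
    {"x": -0.004,"y": -0.092,"z": -0.094,"wx": 0.3,"wy": -3,"wz": -87.2,"fingers": -1},
    {"x": -0.004,"y": -0.092,"z": -0.094,"wx": 0.3,"wy": -3,"wz": -87.2,"fingers": -1},
    {"x": -0.004,"y": -0.092,"z": -0.094,"wx": 0.3,"wy": -3,"wz": -87.2,"fingers": -1},
    {"x": -0.004,"y": -0.092,"z": -0.094,"wx": 0.3,"wy": -3,"wz": -87.2,"fingers": -1},
    {"x": -0.004,"y": -0.092,"z": -0.094,"wx": 0.3,"wy": -3,"wz": -87.2,"fingers": -1},
    {"x": -0.004,"y": -0.092,"z": -0.094,"wx": 0.3,"wy": -3,"wz": -87.2,"fingers": -1},
    {"x": -0.004,"y": -0.092,"z": -0.094,"wx": 0.3,"wy": -3,"wz": -87.2,"fingers": -1},
    {"x": -0.004,"y": -0.092,"z": -0.094,"wx": 0.3,"wy": -3,"wz": -87.2,"fingers": -1},
    {"x": -0.004,"y": -0.092,"z": -0.094,"wx": 0.3,"wy": -3,"wz": -87.2,"fingers": -1},
    {"x": -0.004,"y": -0.092,"z": -0.094,"wx": 0.3,"wy": -3,"wz": -87.2,"fingers": -1},
    {"x": -0.004,"y": -0.092,"z": -0.094,"wx": 0.3,"wy": -3,"wz": -87.2,"fingers": -1},
    {"x": -0.004,"y": -0.092,"z": -0.094,"wx": 0.3,"wy": -3,"wz": -87.2,"fingers": -1},
    {"x": -0.004,"y": -0.092,"z": -0.094,"wx": 0.3,"wy": -3,"wz": -87.2,"fingers": -1},
    {"x": -0.004,"y": -0.092,"z": -0.094,"wx": 0.3,"wy": -3,"wz": -87.2,"fingers": -1}
  ]
}}

```text
time: 10.47
ee_pos: [0.4835, 0.1143, 0.22]
tcp_rot: [179.9, 45.0, 106.1]
wrist_force: [-0.6, -0.3, -0.2]
opening: -0.0003
```

```bash
python3 -c "
from h import *
print(bot.get_obs()['q'].round(1))
views('v7')
plan(c2w(-.131,.014,.078),RPY)
plan(c2w(-.087,.014,.034),RPY)"
```

```text
[ 35.    6.6  -0.3 100.9 -42.1 115.7]
t 10.5667 at [0.4836 0.1142 0.22  ] [179.9  45.  106.2] shift [ 0.1    -0.0002  0.1007] w [ 0.01  0.01 -0.06] norm 0.142 0.1
t 10.5667 at [0.4836 0.1142 0.22  ] [179.9  45.  106.2] shift [ 0.1    -0.0002  0.1629] w [ 0.01  0.01 -0.06] norm 0.191 0.1
```

View pics/v7.png

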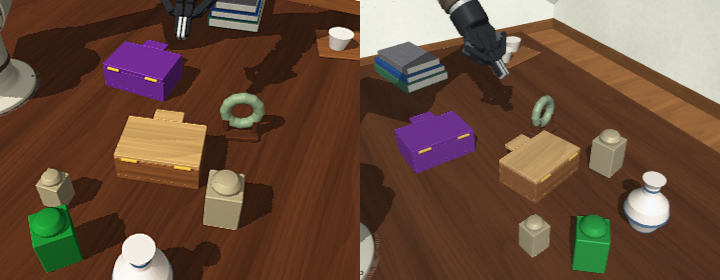

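Request:
{"api": "play_rows", "payload": {
  "targets": [
    {"x": 0.02,"y": 0,"z": 0.02,"wx": 0,"wy": 0,"wz": 0,"fingers": -1},
    {"x": 0.04,"y": 0,"z": 0.04,"wx": 0,"wy": 0,"wz": 0,"fingers": -1},
    {"x": 0.06,"y": 0,"z": 0.06,"wx": 0,"wy": 0,"wz": 0,"fingers": -1},
    {"x": 0.08,"y": 0,"z": 0.08,"wx": 0,"wy": 0,"wz": 0,"fingers": -1},
    {"x": 0.1,"y": 0,"z": 0.101,"wx": 0,"wy": 0,"wz": 0,"fingers": -1},
    {"x": 0.1,"y": 0,"z": 0.101,"wx": 0,"wy": 0,"wz": 0,"fingers": -1}
  ]
}}

```text
time: 11.07
ee_pos: [0.4816, 0.112, 0.0728]
tcp_rot: [-179.4, 45.1, 106.7]
wrist_force: [-1.1, -0.3, -0.0]
opening: 0.0002
```

```bash
python3 -c "
from h import *
views('v8',(90,290,200,440))
plan(c2w(-.087,.014,.034),RPY)"; python3 -c "
import cv2;p=cv2.imread('pics/v8.png');cv2.imwrite('pics/v8b.png',cv2.resize(p,None,fx=1.6,fy=1.6))"
```

```text
t 11.1667 at [0.4833 0.113  0.0779] [-179.8   45.1  106.5] shift [0.0004 0.0006 0.0618] w [-0.07  0.08  0.12] norm 0.062 0.2
```

View pics/v8b.png

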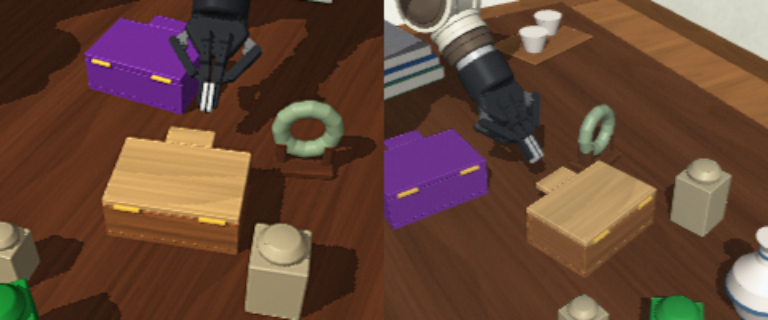

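Request:
{"api": "play_rows", "payload": {
  "targets": [
    {"x": 0,"y": 0.0006,"z": 0.015,"wx": 0,"wy": 0,"wz": 0,"fingers": -1},
    {"x": 0,"y": 0.0006,"z": 0.03,"wx": 0,"wy": 0,"wz": 0,"fingers": -1},
    {"x": 0,"y": 0.0006,"z": 0.045,"wx": 0,"wy": 0,"wz": 0,"fingers": -1},
    {"x": 0,"y": 0.0006,"z": 0.055,"wx": 0,"wy": 0,"wz": 0,"fingers": -1},
    {"x": 0,"y": 0.0006,"z": 0.062,"wx": 0,"wy": 0,"wz": 0,"fingers": -1},
    {"x": 0,"y": 0.0006,"z": 0.062,"wx": 0,"wy": 0,"wz": 0,"fingers": -1}
  ]
}}

```text
time: 11.67
ee_pos: [0.497, 0.0709, 0.0349]
tcp_rot: [180.0, 45.0, 106.3]
wrist_force: [-0.1, 0.5, -0.3]
opening: -0.0001
```

```bash
python3 -c "
from h import *
views('v9',(90,290,200,440))
p=cv2.imread('pics/v9.png');cv2.imwrite('pics/v9b.png',cv2.resize(p,None,fx=1.6,fy=1.6))
o=bot.get_obs();print(o['wrist_force'],o['ee_pos'],w2c(o['ee_pos']))
R0=R.from_euler('xyz',o['tcp_rot'],degrees=True)
p0=c2w(-.087,.014,.034)
for t in [0,5,10,15,20,25,30,35,40,45,50,55,60,65,70,75,80,85,90,95,100,105]:
    th=np.radians(t);r=.14
    if t<=45: U=np.array([.055-.14*np.cos(th),.0555+.14*np.sin(th)])+.025*np.array([.707,-.707])
    else: U=np.array([.055-.115*np.cos(th),.0555+.115*np.sin(th)])
    T=c2w(U[0]-.0155,.014,U[1]);print(t,R0.inv().apply(T-p0).round(4))
"
```

```text
[ 0.82387374  0.56814692 -0.13751518] [0.49706791 0.07170969 0.03519956] [-0.08697183  0.01508432]
0 [-0.0057 -0.      0.0002]
5 [-0.0147  0.     -0.008 ]
10 [-0.0244  0.     -0.0154]
15 [-0.0347  0.     -0.022 ]
20 [-0.0455  0.     -0.0276]
25 [-0.0568  0.     -0.0323]
30 [-0.0684  0.     -0.036 ]
35 [-0.0804  0.     -0.0386]
40 [-0.0925 -0.     -0.0402]
45 [-0.1047 -0.     -0.0407]
50 [-0.1147 -0.     -0.0403]
55 [-0.1246 -0.     -0.039 ]
60 [-0.1344 -0.     -0.0368]
65 [-0.144  -0.     -0.0338]
70 [-0.1533 -0.     -0.0299]
75 [-0.1622 -0.     -0.0253]
80 [-0.1706 -0.     -0.0199]
85 [-1.786e-01 -1.000e-04 -1.380e-02]
90 [-1.86e-01 -1.00e-04 -7.00e-03]
95 [-1.927e-01 -1.000e-04  4.000e-04]
100 [-1.989e-01 -1.000e-04  8.400e-03]
105 [-2.042e-01 -1.000e-04  1.680e-02]
```

View pics/v9b.png

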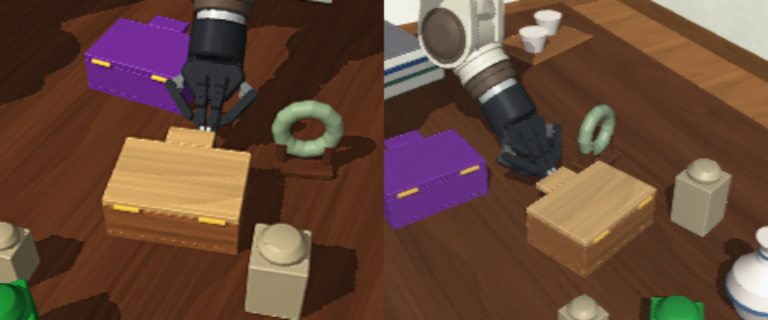

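Request:
{"api": "play_rows", "payload": {
  "targets": [
    {"x": -0.006,"y": 0,"z": 0.0,"wx": 0,"wy": 0,"wz": 0,"fingers": -1},
    {"x": -0.0105,"y": 0,"z": -0.004,"wx": 0,"wy": 0,"wz": 0,"fingers": -1},
    {"x": -0.015,"y": 0,"z": -0.008,"wx": 0,"wy": 0,"wz": 0,"fingers": -1},
    {"x": -0.0195,"y": 0,"z": -0.012,"wx": 0,"wy": 0,"wz": 0,"fingers": -1},
    {"x": -0.0244,"y": 0,"z": -0.0154,"wx": 0,"wy": 0,"wz": 0,"fingers": -1},
    {"x": -0.0295,"y": 0,"z": -0.019,"wx": 0,"wy": 0,"wz": 0,"fingers": -1},
    {"x": -0.0347,"y": 0,"z": -0.022,"wx": 0,"wy": 0,"wz": 0,"fingers": -1},
    {"x": -0.04,"y": 0,"z": -0.025,"wx": 0,"wy": 0,"wz": 0,"fingers": -1},
    {"x": -0.0455,"y": 0,"z": -0.0276,"wx": 0,"wy": 0,"wz": 0,"fingers": -1},
    {"x": -0.051,"y": 0,"z": -0.03,"wx": 0,"wy": 0,"wz": 0,"fingers": -1}
  ]
}}

```text
time: 12.6
ee_pos: [0.5009, 0.057, 0.0917]
tcp_rot: [-179.9, 45.0, 106.5]
wrist_force: [0.7, 1.1, -0.6]
opening: 0.0005
```

```bash
python3 -c "
from h import *
views('v10',(60,260,200,440))
p=cv2.imread('pics/v10.png');cv2.imwrite('pics/v10b.png',cv2.resize(p,None,fx=1.6,fy=1.6))
o=bot.get_obs();print(o['time'],o['wrist_force'],o['ee_pos'],w2c(o['ee_pos']))
R0=R.from_euler('xyz',o['tcp_rot'],degrees=True);print(R0.inv().apply(o['ee_pos']-[.49706791,.07170969,.03519956]))
"
```

```text
12.7 [-0.89300336  1.26402922  0.48059419] [0.5011326  0.05695772 0.09215956] [-0.07167199  0.01484524]
[-0.0511137  -0.00027037 -0.02942619]
```

View pics/v10b.png

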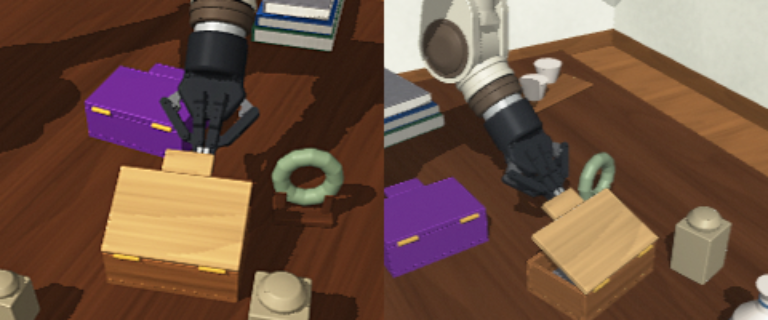

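Request:
{"api": "play_rows", "payload": {
  "targets": [
    {"x": -0.006,"y": 0,"z": -0.0025,"wx": 0,"wy": 0,"wz": 0,"fingers": -1},
    {"x": -0.012,"y": 0,"z": -0.0045,"wx": 0,"wy": 0,"wz": 0,"fingers": -1},
    {"x": -0.0175,"y": 0,"z": -0.006,"wx": 0,"wy": 0,"wz": 0,"fingers": -1},
    {"x": -0.0235,"y": 0,"z": -0.0075,"wx": 0,"wy": 0,"wz": 0,"fingers": -1},
    {"x": -0.0295,"y": 0,"z": -0.0087,"wx": 0,"wy": 0,"wz": 0,"fingers": -1},
    {"x": -0.0355,"y": 0,"z": -0.0096,"wx": 0,"wy": 0,"wz": 0,"fingers": -1},
    {"x": -0.0415,"y": 0,"z": -0.0102,"wx": 0,"wy": 0,"wz": 0,"fingers": -1},
    {"x": -0.0475,"y": 0,"z": -0.0106,"wx": 0,"wy": 0,"wz": 0,"fingers": -1},
    {"x": -0.0535,"y": 0,"z": -0.0107,"wx": 0,"wy": 0,"wz": 0,"fingers": -1},
    {"x": -0.0585,"y": 0,"z": -0.0105,"wx": 0,"wy": 0,"wz": 0,"fingers": -1},
    {"x": -0.0635,"y": 0,"z": -0.0103,"wx": 0,"wy": 0,"wz": 0,"fingers": -1},
    {"x": -0.0685,"y": 0,"z": -0.0097,"wx": 0,"wy": 0,"wz": 0,"fingers": -1},
    {"x": -0.0735,"y": 0,"z": -0.009,"wx": 0,"wy": 0,"wz": 0,"fingers": -1},
    {"x": -0.0785,"y": 0,"z": -0.008,"wx": 0,"wy": 0,"wz": 0,"fingers": -1},
    {"x": -0.0835,"y": 0,"z": -0.0068,"wx": 0,"wy": 0,"wz": 0,"fingers": -1},
    {"x": -0.093,"y": 0,"z": -0.0038,"wx": 0,"wy": 0,"wz": 0,"fingers": -1}
  ]
}}

```text
time: 14.03
ee_pos: [0.5187, -0.0034, 0.1595]
tcp_rot: [-179.8, 45.0, 106.5]
wrist_force: [-0.7, -0.4, -0.6]
opening: -0.0
```

```bash
python3 -c "
from h import *
views('v11',(60,260,200,440))
p=cv2.imread('pics/v11.png');cv2.imwrite('pics/v11b.png',cv2.resize(p,None,fx=1.6,fy=1.6))
o=bot.get_obs();print(o['time'],o['wrist_force'],o['ee_pos'],w2c(o['ee_pos']))
R0=R.from_euler('xyz',o['tcp_rot'],degrees=True);print(R0.inv().apply(o['ee_pos']-[.49706791,.07170969,.03519956]))
"
```

```text
14.1333 [-0.30091372  0.43105633  1.35674636] [ 0.51905366 -0.00422352  0.16057526] [-0.00792006  0.01487443]
[-0.14458524 -0.00028319 -0.03260857]
```

View pics/v11b.png

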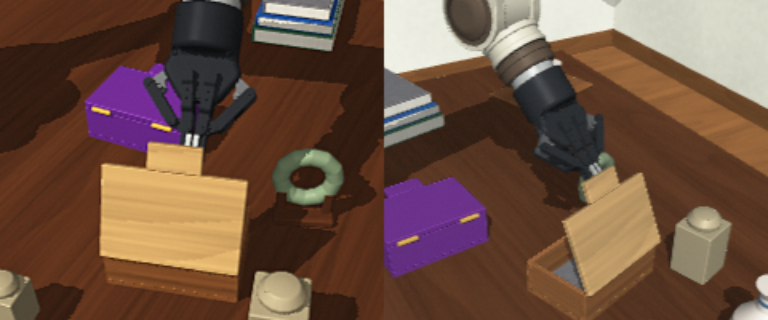

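Request:
{"api": "play_rows", "payload": {
  "targets": [
    {"x": -0.005,"y": 0,"z": 0.001,"wx": 0,"wy": 0,"wz": 0,"fingers": -1},
    {"x": -0.009,"y": 0,"z": 0.0027,"wx": 0,"wy": 0,"wz": 0,"fingers": -1},
    {"x": -0.0133,"y": 0,"z": 0.005,"wx": 0,"wy": 0,"wz": 0,"fingers": -1},
    {"x": -0.0176,"y": 0,"z": 0.0073,"wx": 0,"wy": 0,"wz": 0,"fingers": -1},
    {"x": -0.0218,"y": 0,"z": 0.01,"wx": 0,"wy": 0,"wz": 0,"fingers": -1},
    {"x": -0.026,"y": 0,"z": 0.0127,"wx": 0,"wy": 0,"wz": 0,"fingers": -1},
    {"x": -0.03,"y": 0,"z": 0.0157,"wx": 0,"wy": 0,"wz": 0,"fingers": -1},
    {"x": -0.034,"y": 0,"z": 0.0188,"wx": 0,"wy": 0,"wz": 0,"fingers": -1},
    {"x": -0.0377,"y": 0,"z": 0.0222,"wx": 0,"wy": 0,"wz": 0,"fingers": -1},
    {"x": -0.0414,"y": 0,"z": 0.0256,"wx": 0,"wy": 0,"wz": 0,"fingers": -1},
    {"x": -0.0447,"y": 0,"z": 0.0293,"wx": 0,"wy": 0,"wz": 0,"fingers": -1},
    {"x": -0.048,"y": 0,"z": 0.033,"wx": 0,"wy": 0,"wz": 0,"fingers": -1},
    {"x": -0.0512,"y": 0,"z": 0.037,"wx": 0,"wy": 0,"wz": 0,"fingers": -1},
    {"x": -0.0543,"y": 0,"z": 0.041,"wx": 0,"wy": 0,"wz": 0,"fingers": -1},
    {"x": -0.0575,"y": 0,"z": 0.0455,"wx": 0,"wy": 0,"wz": 0,"fingers": -1},
    {"x": -0.0575,"y": 0,"z": 0.0455,"wx": 0,"wy": 0,"wz": 0,"fingers": -1}
  ]
}}

```text
time: 15.47
ee_pos: [0.5392, -0.074, 0.1679]
tcp_rot: [-179.9, 45.0, 106.4]
wrist_force: [0.2, -0.0, 0.9]
opening: -0.0002
```

```bash
python3 -c "
from h import *
views('v12',(60,260,200,440))
p=cv2.imread('pics/v12.png');cv2.imwrite('pics/v12b.png',cv2.resize(p,None,fx=1.6,fy=1.6))
o=bot.get_obs();print(o['time'],o['wrist_force'],o['ee_pos'],w2c(o['ee_pos']))
"
```

```text
15.5667 [ 0.55759277 -0.43292597  0.3030742 ] [ 0.53910213 -0.07337382  0.16806133] [0.06407769 0.01470887]
```

View pics/v12b.png

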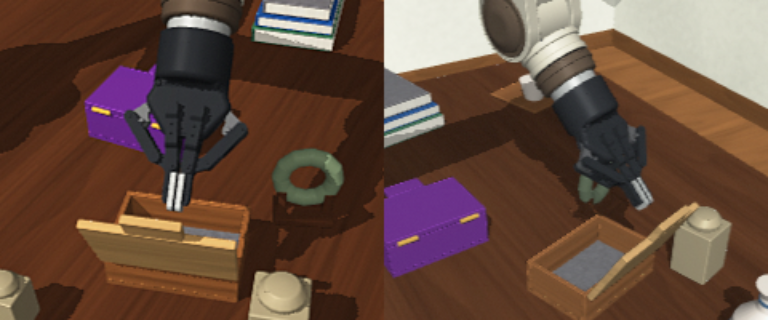

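The lid has fallen back fully open. Next I back the arm off along its own axis and check the end state.

Request:
{"api": "play_rows", "payload": {
  "targets": [
    {"x": -0.01,"y": 0,"z": -0.02,"wx": 0,"wy": 0,"wz": 0,"fingers": -1},
    {"x": -0.02,"y": 0,"z": -0.05,"wx": 0,"wy": 0,"wz": 0,"fingers": -1},
    {"x": -0.03,"y": 0,"z": -0.08,"wx": 0,"wy": 0,"wz": 0,"fingers": -1},
    {"x": -0.03,"y": 0,"z": -0.11,"wx": 0,"wy": 0,"wz": 0,"fingers": -1},
    {"x": -0.03,"y": 0,"z": -0.13,"wx": 0,"wy": 0,"wz": 0,"fingers": -1},
    {"x": -0.03,"y": 0,"z": -0.13,"wx": 0,"wy": 0,"wz": 0,"fingers": -1},
    {"x": -0.03,"y": 0,"z": -0.13,"wx": 0,"wy": 0,"wz": 0,"fingers": -1},
    {"x": -0.03,"y": 0,"z": -0.13,"wx": 0,"wy": 0,"wz": 0,"fingers": -1}
  ]
}}

```text
time: 16.23
ee_pos: [0.5194, -0.0053, 0.2801]
tcp_rot: [-179.8, 45.0, 106.6]
wrist_force: [0.1, 0.4, -0.0]
opening: -0.0001
```

```bash
python3 -c "
from h import *
p,d=seal('scene');seal('side')
W=back('scene',d);d0=np.load('scene0.npy');W0=back('scene',d0)
for q in ['vase','disc']:
    for r in bot.outline_of(q,'scene')[:1]:
        P=W[r['region']&(d>0)];print(q,P.min(0).round(3),P.max(0).round(3))
# lid angle
Q=W.reshape(-1,3);xy=np.array([w2c(p) for p in Q]);k=(xy[:,0]>.07)&(xy[:,0]<.16)&(abs(xy[:,1])<.07)&(Q[:,2]>.07)&(Q[:,2]<.17)
f=np.polyfit(xy[k,0],Q[k,2],1);print('lid slope deg',np.degrees(np.arctan(f[0])),k.sum())
views('v13')
o=bot.get_obs();print(o['time'],o['wrist_force'],o['ee_pos'])
"
```

```text
scene conf 0.83 case-frame [ 0.128 -0.167] [array([ 382., -185.]), array([41., 42.]), np.float64(8.0)] ztop 0.076
scene conf 0.72 case-frame [0.102 0.129] [array([660., -77.]), array([58., 57.]), np.float64(16.0)] ztop 0.105
scene conf 0.71 case-frame [ 0.225 -0.122] [array([ 453., -266.]), array([58., 59.]), np.float64(50.0)] ztop 0.105
side conf 0.94 case-frame [ 0.225 -0.126] [array([ 449., -267.]), array([58., 59.]), np.float64(51.0)] ztop 0.107
side conf 0.89 case-frame [0.103 0.127] [array([658., -79.]), array([56., 55.]), np.float64(17.0)] ztop 0.106
side conf 0.59 case-frame [ 0.127 -0.17 ] [array([ 380., -185.]), array([41., 42.]), np.float64(8.0)] ztop 0.077
side conf 0.33 case-frame [-0.132  0.191] [array([653., 164.]), array([185.,  67.]), np.float64(40.0)] ztop 0.108
vase [ 0.539 -0.3   -0.003] [ 0.65  -0.172  0.127]
disc [ 0.565  0.094 -0.001] [0.659 0.251 0.109]
lid slope deg 42.0446824002357 1088
16.6333 [-0.09703542 -0.39345122 -0.15086329] [ 0.51931149 -0.00549953  0.28097704]
```

View pics/v13.png

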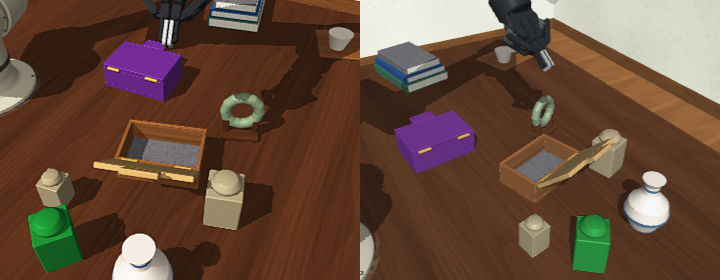

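```bash
python3 -c "
from workcell import bot
print(bot.job_done())"
```

```text
the job is handed in; nothing more can be done
None
```

I slid the large tan seal upright past the far end of the wooden case. Then I pushed the lid up by its tab and over, and it fell back fully open by itself. I handed the job in at about 16.7 s with the arm clear of everything; it reported no verdict.

**Last checks:**
- **Seal:** it stands upright at y ≈ +0.128 m in the case frame (needed above 0.105 m); the two cameras gave 0.129 and 0.127.
- **Lid:** it leans back at about 42° to the desk in the depth image, which is about 2.4 rad; the stop is at 2.35 rad.
- **Vase and disc:** they look unmoved in the pictures. Their measured extents still include the starting ones, with some background in the outlines, so this is not an exact position check.
- **Forces:** the wrist read about 8 N at the checks while pushing the seal and under 2 N at those while lifting the lid.

**Problems along the way:**
- The first move call was refused because each row needs every field.
- The last joint reached its limit on the way to the tab, so I turned the gripper by 90° before going under it.

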